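# Lay the filter box down on the tray

### The job

Lay the standing carton of coffee filters down on the wooden tray: from where it stands, push it high on the broad side that faces away from the tray's rimmed end, so that it topples towards that end and lands flat between the side rims; then push its foot end until the lying carton is fully home against the end rim. Use only the fingertips, gently: never lift the carton, and do not slide it along while it stands. Leave the jars and the mug round the tray undisturbed.

Things in the scene. Friction and masses are not known exactly. Their poses are not given: they have to be found in the camera images.
- tray: fixed light-wood tray, 290 mm long (x), 192 mm wide (y); origin at the centre of its underside, z up. Floor 6 mm thick. A low rim, its top 18 mm above the worktop, closes the +x end and both sides (sides only from x = -60 mm on); the -x end is open. Inner face of the end rim at x = +135 mm, of the side rims at y = +-86 mm
- filter_box: loose carton of coffee filters, 132 mm wide (x), 52 mm thick (y), 159 mm tall (z), 0.18 to 0.36 kg, standing on the rimless part of the tray. Origin at the centre of its foot, z to its top, y roughly along the tray's +x. Pushed near the top it tips about its lower edge, overbalances at about 18 degrees and falls by itself; lying, it must still slide 20 to 50 mm to the end rim
- box_center (a point): centre of the carton, half-way up (79.5 mm above its foot); axes as the carton's
- box_top (a point): centre of the carton's top face, 159 mm above its foot; axes as the carton's. When the lying carton is fully home this point is at the end rim, 135 mm along the tray's x.
- mustard: squat glass jar with a dark green lid, 68 mm across, 84 mm tall, standing beside the tray; origin at the centre of its underside; must not be disturbed
- spice_side: slender spice jar with a green cap, 46 mm across, 106 mm tall, standing beside the tray; origin at the centre of its underside; must not be disturbed
- spice_end: slender spice jar with a green cap, 46 mm across, 106 mm tall, standing beyond the tray's rimmed end; origin at the centre of its underside; must not be disturbed
- mug: white mug with a handle, 94 mm tall, 83 mm across, 117 mm with the handle, standing near the tray; origin at the centre of its underside; must not be disturbed
Not all that is in view belongs to the job. What is shaped like the filter_box but green or turquoise is not meant.

How it is judged:
By the outcome, as a careful person would: the job done as asked, in the order asked, and still so for the second after the job is handed in, with the robot touching nothing.
It also fails if it takes over 48 s, if anything falls off the work surface, if the arm or the gripper's body presses on something with over 40 N, if the wrist force passes 120 N, or if a joint passes its speed limit or range.

### The arm

A 7-joint arm with a two-finger parallel gripper is mounted at the origin on a cart in front of the work surface, level with it; the furniture and walls round the work are solid. World frame = base frame: x ahead of the robot, y to its left, z up, the work surface at z = 0. Lengths are in m, angles in rad, forces in N, time in s.
With the tool pointing down it reaches from about 0.425 to 1.025 m from the base axis. Payload 9.4 kg.
Tool frame: the origin (TCP) lies midway between the tips of the shut fingers; the grasp point (between the pads) lies 19 mm behind it; z points along the fingers, y is the direction in which the jaws open and shut (so a half turn about z gives the same grasp; the last joint's range is limited). The gripper opens to 93 mm and grips with 3 to 60 N. Pads are 15 mm wide; open, the fingers measure 128 mm over their backs; the gripper's body (75 mm by 188 mm) begins 65 mm behind the grasp point.
Start: joints at [1.232, 0.599, -0.003, 1.599, 0.002, 0.943, -0.08], TCP at [0.188, -0.7, 0.219] pointing down, gripper open.
Joint ranges: [-2.57, 2.57], [-0.35, 1.97], [-1.29, 1.29], [0.11, 2.56], [-1.05, 4.19], [0.11, 1.86], [-2.63, 2.63]. Speed limits (rad/s): [2.22, 2.22, 3.01, 3.01, 3.14, 3.14, 3.14].

### API

Orientations are given as [roll, pitch, yaw] about the fixed x, y, z axes, in that order (R = Rz(yaw) Ry(pitch) Rx(roll)).
In Python, from workcell import robot gives the robot as it stands.
- The arm moves only by the tool step_arm, never from a script. Its argument "increments" is a list of rows, each an object with "gripper": the closure in counts, from 0 (fully open) to 255 (shut); "linear": the shift along the world's x, y, z in m, a list of three; "rotation": the turn, a rotation vector about the world's x, y, z in rad, a list of three. A call has 1 to 12 rows; each row shifts and turns the commanded pose from where the row before left it; what a row does not reach is not made up. A row lasts 1/12 s, in which the tool goes at most 41.7 mm and 7.16 degrees, less where a joint would pass 70% of its speed; a pose out of reach is approached as far as the arm can. A call is refused whole if a number of a shift passes 0.0417 or a number of a turn 0.125, either way. A call with a gripper value outside its range is refused whole. The fingers move at their own pace and stop on an object; "squeeze" is the grip in N (left out, the last holds). Time passes only in rows, so rows that do not move let the fingers close. It gives the time, the measured TCP pose, the force and the opening at its end, in the units of the state.
- robot.read_state(): the state, without advancing time (a new reading comes with each control period).
- robot.grab_frame(name): name is "side" or "top"; returns the picture (480x640x3 uint8, blue, green, red); there is no depth.
- robot.calibration(name): a dict with "vfov" (degrees; the focal length in pixels is half the picture's height over the tangent of half this angle, whatever the lens; pixels are square), "cx", "cy" (the principal point, pixels), "origin" and "attitude" of the camera in the world. Camera axes: x right, y up, looking along -z (the intrinsics and any distortion apply to the point x, -y, -z); pixel columns grow to the right and rows downward; lengths in m; the calibration is good to about 2 mm. A picture is of the moment at which its call begins. calibration takes no time and is no camera call.
- robot.finish_job(): hands the job in, once; it reports no verdict.
Trained networks look in the newest picture that a camera, given by its name, has taken for a name from the list of things; names that differ only in an ending like _2 or _b are one class to them, and where a whole thing is asked for, a point or a joint stands for the part that bears it (a point fixed in the world has none). Each returns a list of dicts, best first, with "p" (0 to 1); they miss things now and then, are a little off and sometimes report something else, mostly with a low value. They report only what shows in the picture. A call takes as long as a camera call. They do not tell look-alikes from the thing itself.
- robot.spot_in(camera, name): "bbox" ([centre column, centre row, width, height] in pixels, round what is visible of it).
- robot.regions_of(camera, name): "region" (480x640 bool, what is visible of it) and "bbox" ([centre column, centre row, width, height] in pixels, round what is visible of it).
The state is a dict: "clock": time; "joint_pos": joint angles; "qvel": joint speeds; "tau": joint torques, N m; "position": TCP position; "ee_rot": TCP orientation; "ft_force": force on the tool from outside, world axes, zero at the start; "moment": the same for the moment, N m; "width": finger opening in m.
Only numpy, scipy, OpenCV 4.12 (cv2) and the standard library are available. Lean on these libraries where they do the work, as an engineer would, in place of code of your own. Each camera call takes 0.05 s, during which the arm holds its last target. There are 200 camera calls.

## Working session

There is one attempt and no reset: what is moved stays moved. The work goes in short steps, Python scripts to look and compute and a tool call to move; the robot and the scene stay as the last step left them, time stands still between calls to the robot, and variables do not carry over. Pictures are saved under pics/ and viewed, about 8 in all and at most 12, crops included, and the job is handed in when it is done.

Besides the shell and the picture viewer there is one more tool, called after ">>>" as name(argument=value, ...), one argument or row to a line, values as JSON. step_arm: Moves the arm, as the interface text tells. Its arguments: {"type":"object","properties":{"increments":{"type":"array"},"squeeze":{"type":"number"}},"required":["increments"]}

```bash
mkdir -p pics; ls; python3 - <<'E'
from workcell import robot
import cv2
for n in ("side","top"):
    cv2.imwrite(f"pics/{n}0.png",robot.grab_frame(n)); print(n,robot.calibration(n))
    for t in ("tray","filter_box","mustard","spice_side","mug"):
        print(t,[(round(d["p"],2),[int(v) for v in d["bbox"]]) for d in robot.spot_in(n,t)])
print(robot.read_state())
E
```

```text
pics
side {'vfov': 50.77361862455611, 'cx': 325.5056580360338, 'cy': 235.02197647874218, 'origin': array([ 0.37164998, -0.99285723,  0.69116178]), 'attitude': array([ 1.03056388,  0.0182905 , -0.26916978])}
tray [(0.74, [314, 344, 111, 110])]
filter_box [(0.74, [236, 198, 57, 60]), (0.67, [416, 239, 59, 71]), (0.58, [312, 276, 64, 82])]
mustard [(0.81, [400, 356, 38, 56])]
spice_side [(0.69, [383, 277, 20, 31])]
mug [(0.86, [396, 319, 61, 62])]
top {'vfov': 43.84717694595982, 'cx': 328.55498566433084, 'cy': 221.71864102970247, 'origin': array([-0.31331248, -0.17105734,  1.32673526]), 'attitude': array([ 0.64735778, -0.01080382, -1.47938468])}
tray [(0.9, [371, 266, 103, 67]), (0.61, [354, 244, 29, 78])]
filter_box [(0.98, [355, 243, 33, 81]), (0.94, [184, 268, 41, 81]), (0.84, [332, 167, 38, 75]), (0.77, [261, 288, 60, 54])]
mustard [(0.95, [431, 225, 15, 37])]
spice_side [(0.89, [371, 210, 21, 33])]
mug [(0.8, [402, 216, 34, 44])]
{'clock': 0.6, 'joint_pos': array([ 1.23230648,  0.59926613, -0.00249491,  1.59939927,  0.00179199,
        0.94288264, -0.07978717]), 'qvel': array([-0.0004382 , -0.00125913,  0.00076109,  0.00248398, -0.0001101 ,
        0.00014724,  0.00022682]), 'tau': array([-4.95826953e-04, -7.64405608e+01,  1.49539433e+00, -2.52602381e+01,
       -5.23831195e-02,  1.06455549e-02,  4.73199975e-05]), 'position': array([ 0.18763137, -0.7003077 ,  0.21864255]), 'ee_rot': array([3.14154260e+00, 3.91425750e-05, 2.61815505e-01]), 'ft_force': array([-0.82346971, -0.58307599, -0.93801417]), 'moment': array([-0.04474673,  0.00194554,  0.03844263]), 'width': 0.09322883790272521}
```

View pics/side0.png

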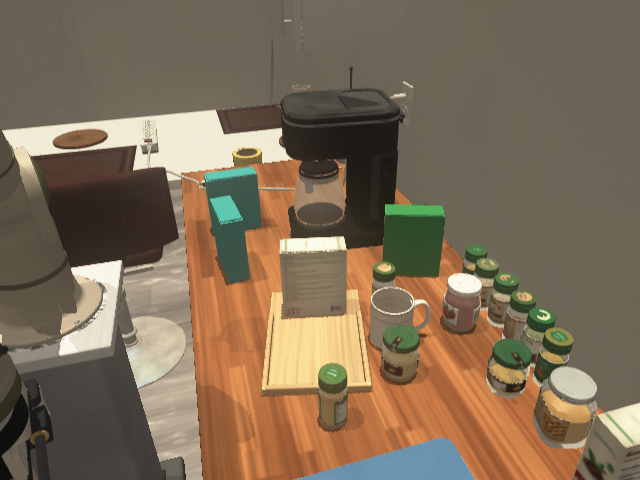

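View pics/top0.png

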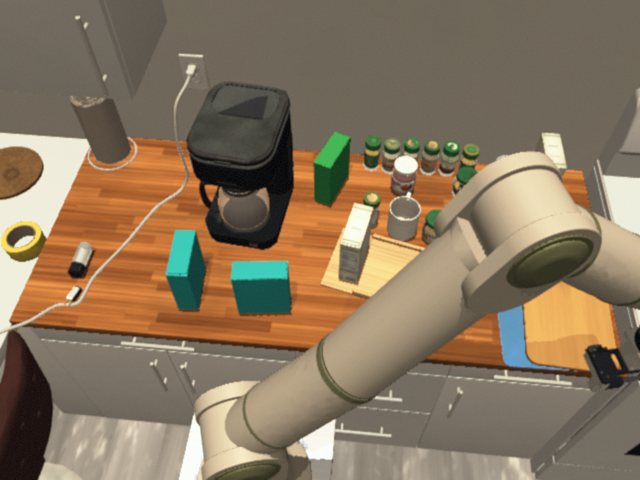

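Front view (side0): the candidate boxes are the white-grey carton on the tray at (313,278), turquoise boxes at (236,198) and (230,240), a green box at (414,240), and a white carton at the right edge, (610,450). The grey-white carton on the tray is the one meant. The tray's closed end is towards the camera (row ~385), so the carton has to fall towards world -y. A spice jar stands just beyond that end at (333,395). The mug at (395,318), the mustard at (400,355) and the spice jar at (383,275) are on its right side.

```bash
python3 - <<'E'
import cv2
a=cv2.imread("pics/side0.png")[225:435,240:440]
cv2.imwrite("pics/crop1.png",cv2.resize(a,None,fx=2.8,fy=2.8,interpolation=cv2.INTER_CUBIC))
E
```

```text
(no output)
```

View pics/crop1.png

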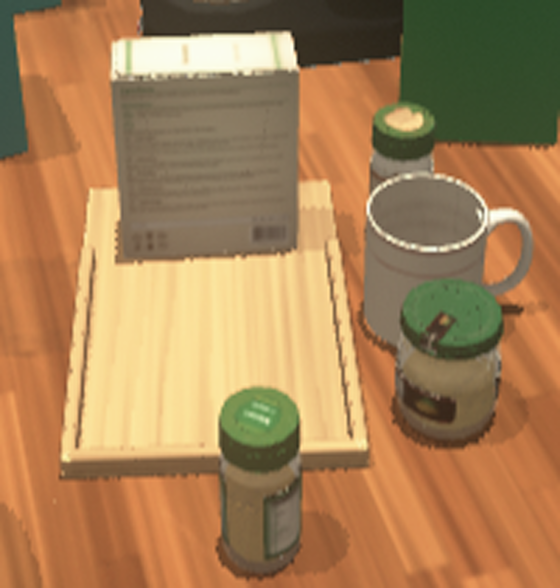

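```bash
cat > h.py <<'E'
import numpy as np
from scipy.spatial.transform import Rotation as R
from scipy.optimize import least_squares
from workcell import robot
class Cam:
    def __init__(s,n):
        c=robot.calibration(n); s.f=240/np.tan(np.radians(c["vfov"])/2); s.c=(c["cx"],c["cy"])
        s.o=c["origin"]; s.R=R.from_euler("xyz",c["attitude"]).as_matrix()
    def proj(s,P):
        q=(np.atleast_2d(P)-s.o)@s.R
        return np.c_[s.c[0]-s.f*q[:,0]/q[:,2], s.c[1]+s.f*q[:,1]/q[:,2]]
    def ray(s,uv,z):
        d=s.R@np.array([(uv[0]-s.c[0])/s.f,-(uv[1]-s.c[1])/s.f,-1])
        return s.o+d*(z-s.o[2])/d[2]
def place(p,P,z=0):
    c,s=np.cos(p[2]),np.sin(p[2]); P=np.array(P,float)
    return P@np.array([[c,-s,0],[s,c,0],[0,0,1]]).T+[p[0],p[1],z]
def fit(cam,P,uv,p0,z=0):
    r=least_squares(lambda p:(cam.proj(place(p,P,z))-uv).ravel(),p0,loss="soft_l1")
    return r.x,cam.proj(place(r.x,P,z))-uv
E
python3 - <<'E'
from h import *
import cv2
np.set_printoptions(precision=3,suppress=True)
S=Cam("side"); px=lambda a:np.array(a)/2.8+[240,225]
t,e=fit(S,[[.145,-.096,.018],[.145,.096,.018],[-.145,-.096,.006],[-.145,.096,.006],[.145,-.096,0],[.145,.096,0]],
 px([[62,460],[368,450],[90,183],[330,180],[63,475],[366,465]]),[.6,-.2,-1.57]); print("tray",t,e)
b,e=fit(S,[[.066,.026,.159],[-.066,.026,.159],[.066,-.026,.159],[-.066,-.026,.159],[.066,.026,0],[-.066,.026,0]],
 px([[113,78],[298,70],[113,40],[293,33],[120,258],[297,247]]),[.6,-.1,3.14],.006); print("box",b,e)
c,s=np.cos(t[2]),np.sin(t[2]); print("box in tray",np.array([[c,s],[-s,c]])@(b[:2]-t[:2]),np.degrees(b[2]-t[2]))
for n,uv,z in [("mustard",(451,312),.084),("mug",(427,212),.094),("spice_side",(404,120),.106),("spice_end",(260,410),.106),]:
    print(n,S.ray(px(uv),z))
# things behind: green box, coffee machine, turquoise feet
for n,uv in [("green foot",(388,276)),("green foot r",(440,276)),("turq near r foot",(248,278)),("turq near l",(222,282)),("machine base l",(290,236)),("machine base r",(384,244))]: print(n,S.ray(uv,0))
T=Cam("top"); im=cv2.imread("pics/top0.png")
for P in place(b,[[x,y,z] for x in(-.066,.066) for y in (-.026,.026) for z in (0,.159)],.006): cv2.circle(im,tuple(int(v) for v in T.proj(P)[0]),2,(0,0,255),-1)
for P in place(t,[[x,y,0] for x in(-.145,.145) for y in (-.096,.096)]): cv2.circle(im,tuple(int(v) for v in T.proj(P)[0]),2,(255,0,0),-1)
cv2.imwrite("pics/top_chk.png",cv2.resize(im[130:330,150:500],None,fx=2.2,fy=2.2))
E
```

```text
tray [ 0.543 -0.252 -1.813] [[-1.261 -1.157]
 [ 0.545 -1.289]
 [-0.006  0.944]
 [ 0.29  -0.633]
 [-0.751  0.731]
 [ 0.961  0.616]]
box [ 0.562 -0.171  2.922] [[-2.014  0.014]
 [ 0.593 -0.018]
 [-1.217 -0.504]
 [ 0.166 -0.706]
 [ 0.554 -0.063]
 [ 0.677  0.937]]
box in tray [-0.083 -0.001] 271.29968608508585
mustard [ 0.665 -0.384  0.084]
mug [ 0.683 -0.299  0.094]
spice_side [ 0.7   -0.209  0.106]
spice_end [ 0.522 -0.449  0.106]
green foot [ 0.756 -0.101  0.   ]
green foot r [ 0.871 -0.136  0.   ]
turq near r foot [ 0.441 -0.013  0.   ]
turq near l [ 0.381 -0.011  0.   ]
machine base l [0.574 0.145 0.   ]
machine base r [0.798 0.034 0.   ]
```

View pics/top_chk.png

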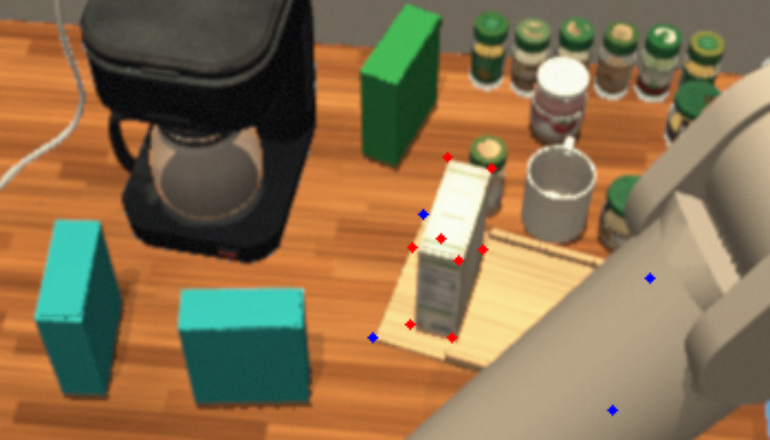

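The tray and box fit is consistent: the box sits at tray x = -83 mm, which means a 33 mm slide after it falls. The top-camera overlay is off by about 1 cm overall, so I'll settle that with the TCP on the way. Next I swing round behind the box, high up.

>>> step_arm(
  increments=[
    {"gripper":90,"linear":[0.0165,0.026,0.025],"rotation":[0,0,0.0444]},
    {"gripper":90,"linear":[0.0165,0.026,0.025],"rotation":[0,0,0.0444]},
    {"gripper":90,"linear":[0.0165,0.026,0.025],"rotation":[0,0,0.0444]},
    {"gripper":90,"linear":[0.0165,0.026,0.025],"rotation":[0,0,0.0444]},
    {"gripper":90,"linear":[0.0165,0.026,0],"rotation":[0,0,0.0444]},
    {"gripper":90,"linear":[0.0165,0.026,0],"rotation":[0,0,0.0444]},
    {"gripper":90,"linear":[0.0165,0.026,0],"rotation":[0,0,0.0444]},
    {"gripper":90,"linear":[0.0165,0.026,0],"rotation":[0,0,0.0444]},
    {"gripper":90,"linear":[0.0165,0.026,0],"rotation":[0,0,0.0444]},
    {"gripper":90,"linear":[0.0165,0.026,0],"rotation":[0,0,0.0444]},
    {"gripper":90,"linear":[0.0165,0.026,0],"rotation":[0,0,0.0444]},
    {"gripper":90,"linear":[0.0165,0.026,0],"rotation":[0,0,0.0444]},
  ],
)

```text
clock: 1.6
position: [0.3862, -0.387, 0.3189]
ee_rot: [3.141, 0.0, 0.797]
ft_force: [2.4, -0.3, 0.5]
width: 0.0599
```

>>> step_arm(
  increments=[
    {"gripper":90,"linear":[0.0165,0.026,0],"rotation":[0,0,0.0444]},
    {"gripper":90,"linear":[0.0165,0.026,0],"rotation":[0,0,0.0444]},
    {"gripper":90,"linear":[0.0165,0.026,0],"rotation":[0,0,0.0444]},
    {"gripper":90,"linear":[0.0165,0.026,0],"rotation":[0,0,0.0444]},
    {"gripper":90,"linear":[0.0165,0.026,0],"rotation":[0,0,0.0444]},
    {"gripper":90,"linear":[0.0165,0.026,0],"rotation":[0,0,0.0444]},
    {"gripper":90,"linear":[0.0165,0.026,0],"rotation":[0,0,0.0444]},
    {"gripper":90,"linear":[0.0165,0.026,0],"rotation":[0,0,0.0444]},
    {"gripper":90,"linear":[0.0165,0.026,0],"rotation":[0,0,0.0444]},
    {"gripper":90,"linear":[0.0165,0.026,0],"rotation":[0,0,0.0444]},
    {"gripper":90,"linear":[0.0165,0.026,0],"rotation":[0,0,0.0444]},
    {"gripper":90,"linear":[0.0165,0.026,0],"rotation":[0,0,0.0444]},
  ],
)

```text
clock: 2.6
position: [0.5842, -0.075, 0.3189]
ee_rot: [3.141, 0.0, 1.329]
ft_force: [0.1, 0.3, -0.1]
width: 0.0604
```

```bash
python3 - <<'E'
from h import *
import cv2
s=robot.read_state(); print(s)
p=s["position"]; M=R.from_euler("xyz",s["ee_rot"]).as_matrix()
out=[]
for n,off in (("side",100),("top",70)):
    im=robot.grab_frame(n); cv2.imwrite(f"pics/{n}1.png",im); C=Cam(n)
    tip=[p+M@np.array([0,k*s["width"]/2,0]) for k in(-1,1)]
    uv=C.proj(tip); print(n,uv)
    for q in uv: cv2.circle(im,(int(round(q[0])),int(round(q[1]))),2,(0,0,255),1)
    x0=int(uv[:,0].mean())-90; y0=max(0,int(uv[:,1].mean())-off)
    print(x0,y0); out.append(cv2.resize(im[y0:y0+220,x0:x0+180],(396,484)))
cv2.imwrite("pics/hover.png",np.hstack(out))
E
```

```text
{'clock': 2.6, 'joint_pos': array([ 0.35517156,  0.36589163, -0.4467552 ,  1.78020246,  0.18106715,
        1.03555604, -0.39992199]), 'qvel': array([-0.49435706,  0.23025836, -0.16406317, -0.32360423,  0.15737804,
        0.14447954, -0.14982926]), 'tau': array([  3.17845702, -59.7423327 ,  -3.87161627, -24.829368  ,
        -0.39382283,  -0.206914  ,   0.21224162]), 'position': array([ 0.58424696, -0.07501702,  0.3188602 ]), 'ee_rot': array([3.14112077e+00, 1.88015276e-04, 1.32939319e+00]), 'ft_force': array([ 0.10943345,  0.29117048, -0.06767967]), 'moment': array([-0.07227948, -0.10549192, -0.01354112]), 'width': 0.060388116442314066}
side [[293.85382362 152.27468832]
 [324.41896212 151.41774844]]
219 51
top [[313.11533148 181.59133444]
 [322.12204004 162.77299781]]
227 102
```

View pics/hover.png

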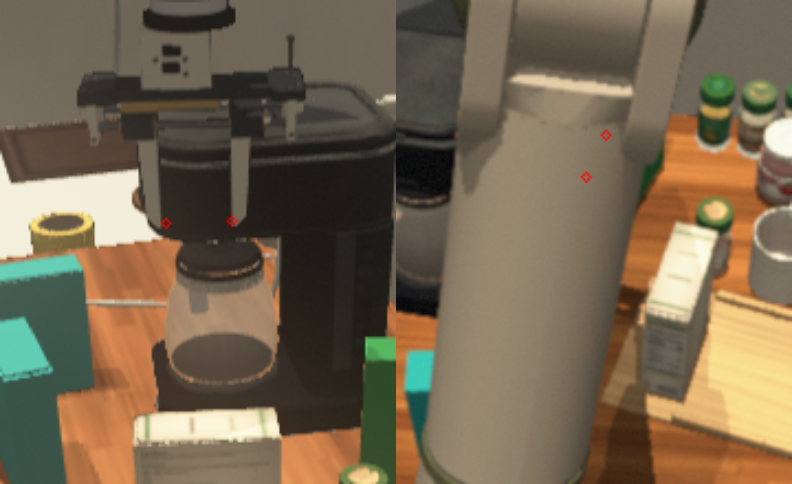

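The side-view crop shows the projected tips (293,152) and (324,151) lying on the real fingertips within 1–2 px, so I trust the side-camera measurements. Next I go down and come close.

>>> step_arm(
  increments=[
    {"gripper":90,"linear":[0,0,-0.03],"rotation":[0,0,0]},
    {"gripper":90,"linear":[0,0,-0.03],"rotation":[0,0,0]},
    {"gripper":90,"linear":[0,0,-0.03],"rotation":[0,0,0]},
    {"gripper":90,"linear":[0,0,-0.03],"rotation":[0,0,0]},
    {"gripper":90,"linear":[0,0,-0.03],"rotation":[0,0,0]},
    {"gripper":90,"linear":[0,0,-0.03],"rotation":[0,0,0]},
    {"gripper":90,"linear":[-0.0029,-0.0122,0],"rotation":[0,0,0]},
    {"gripper":90,"linear":[-0.0029,-0.0122,0],"rotation":[0,0,0]},
    {"gripper":90,"linear":[-0.0029,-0.0122,0],"rotation":[0,0,0]},
    {"gripper":90,"linear":[-0.0029,-0.0122,0],"rotation":[0,0,0]},
    {"gripper":90,"linear":[0,0,0],"rotation":[0,0,0]},
  ],
)

```text
clock: 3.62
position: [0.5717, -0.1298, 0.1403]
ee_rot: [3.139, 0.002, 1.322]
ft_force: [-1.1, -0.6, -0.2]
width: 0.0605
```

>>> step_arm(
  increments=[
    {"gripper":90,"linear":[-0.0012,-0.0049,0],"rotation":[0,0,0]},
    {"gripper":90,"linear":[-0.0012,-0.0049,0],"rotation":[0,0,0]},
    {"gripper":90,"linear":[-0.0012,-0.0049,0],"rotation":[0,0,0]},
    {"gripper":90,"linear":[-0.0012,-0.0049,0],"rotation":[0,0,0]},
    {"gripper":90,"linear":[-0.0012,-0.0049,0],"rotation":[0,0,0]},
    {"gripper":90,"linear":[0,0,0],"rotation":[0,0,0]},
  ],
)

```text
clock: 4.12
position: [0.5657, -0.1508, 0.1385]
ee_rot: [-3.141, 0.001, 1.326]
ft_force: [-0.0, 0.6, -0.3]
width: 0.0601
```

```bash
python3 - <<'E'
from h import *
import cv2
im=robot.grab_frame("side"); 
cv2.imwrite("pics/pre.png",cv2.resize(im[130:430,200:460],None,fx=2,fy=2)); print(robot.read_state()["position"],robot.read_state()["ft_force"])
E
```

```text
[ 0.56578577 -0.15014542  0.13850091] [ 0.40620133  0.23311714 -0.74250823]
```

View pics/pre.png

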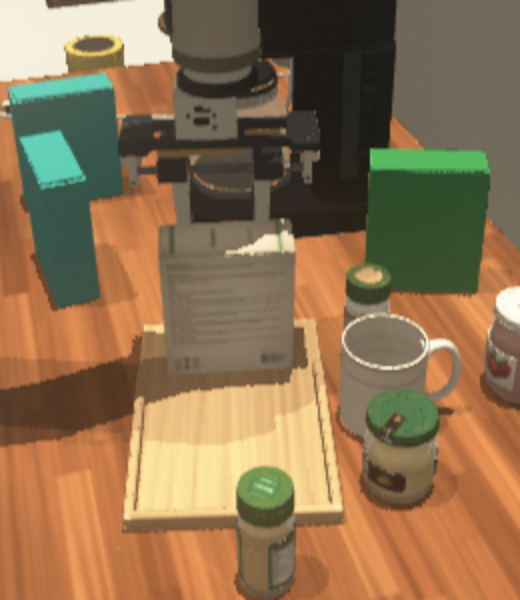

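The carton is tilting cleanly: the near top edge dropped about 6 px while the foot stayed put, and the fingers are centred. I keep pushing.

>>> step_arm(
  increments=[
    {"gripper":90,"linear":[-0.0012,-0.0049,0],"rotation":[0,0,0]},
    {"gripper":90,"linear":[-0.0012,-0.0049,0],"rotation":[0,0,0]},
    {"gripper":90,"linear":[-0.0012,-0.0049,0],"rotation":[0,0,0]},
    {"gripper":90,"linear":[-0.0012,-0.0049,0],"rotation":[0,0,0]},
    {"gripper":90,"linear":[-0.0012,-0.0049,0],"rotation":[0,0,0]},
    {"gripper":90,"linear":[-0.0012,-0.0049,0],"rotation":[0,0,0]},
    {"gripper":90,"linear":[-0.0012,-0.0049,0],"rotation":[0,0,0]},
    {"gripper":90,"linear":[0,0,0],"rotation":[0,0,0]},
    {"gripper":90,"linear":[0,0,0],"rotation":[0,0,0]},
    {"gripper":90,"linear":[0,0,0],"rotation":[0,0,0]},
    {"gripper":90,"linear":[0,0,0],"rotation":[0,0,0]},
    {"gripper":90,"linear":[0,0,0],"rotation":[0,0,0]},
  ],
)

```text
clock: 5.17
position: [0.5578, -0.1835, 0.1387]
ee_rot: [3.142, -0.0, 1.328]
ft_force: [-0.1, -0.1, -0.0]
width: 0.06
```

```bash
python3 - <<'E'
from h import *
import cv2
im=robot.grab_frame("side"); cv2.imwrite("pics/fall_raw.png",im)
cv2.imwrite("pics/fall.png",cv2.resize(im[200:430,220:450],None,fx=2.6,fy=2.6,interpolation=cv2.INTER_CUBIC))
E
```

```text
(no output)
```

View pics/fall.png

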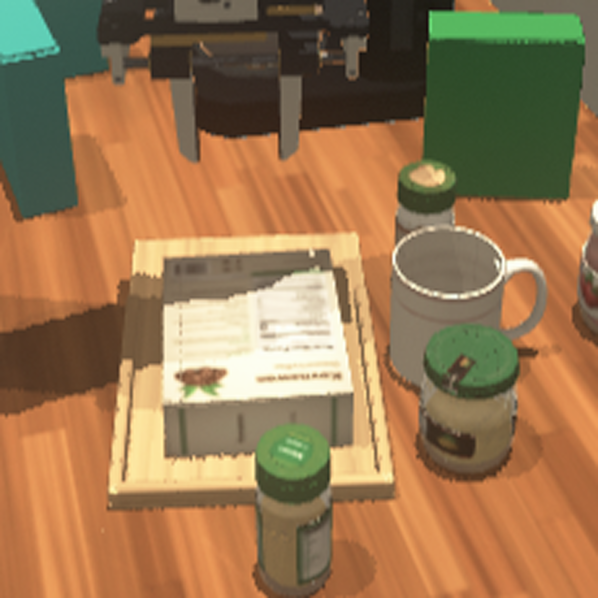

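The carton now lies flat between the side rims, with the jars and mug unmoved. Next I measure where it lies.

```bash
python3 - <<'E'
from h import *
np.set_printoptions(precision=4,suppress=True)
S=Cam("side"); px=lambda a:np.array(a)/2.6+[220,200]
l,w=.0795,.066
b,e=fit(S,[[l,-w,.052],[l,w,.052],[l,-w,0],[l,w,0],[-l,-w,.052],[-l,w,.052]],px([[165,399],[353,390],[167,458],[352,446],[163,256],[330,250]]),[.54,-.25,-1.81],.006)
print(b,e)
t=np.array([.543,-.252,-1.813]); c,s=np.cos(t[2]),np.sin(t[2]); A=np.array([[c,s],[-s,c]])
print("tray frame centre",A@(b[:2]-t[:2]),np.degrees(b[2]-t[2]))
p=robot.read_state()["position"]; print("tcp",p,A@(p[:2]-t[:2]))
for q in ([-.12,0],[-.0315,0]): print(q,t[:2]+A.T@np.array(q))
E
```

```text
[ 0.5404 -0.277  -1.7755] [[-1.8477  1.149 ]
 [ 0.8922  0.142 ]
 [-0.8021 -0.3191]
 [ 0.8931 -0.1821]
 [-0.2994 -0.1342]
 [ 0.5647 -1.3709]]
tray frame centre [0.0249 0.0035] 2.1498378059958476
tcp [ 0.5578 -0.1836  0.1386] [-0.07   -0.0021]
[-0.12, 0] [ 0.5718 -0.1355]
[-0.0315, 0] [ 0.5506 -0.2214]
```

>>> step_arm(
  increments=[
    {"gripper":90,"linear":[0.0037,0.012,0],"rotation":[0,0,0]},
    {"gripper":90,"linear":[0.0037,0.012,0],"rotation":[0,0,0]},
    {"gripper":90,"linear":[0.0037,0.012,0],"rotation":[0,0,0]},
    {"gripper":90,"linear":[0.0037,0.012,0],"rotation":[0,0,0]},
    {"gripper":90,"linear":[0,0,-0.0216],"rotation":[0,0,0]},
    {"gripper":90,"linear":[0,0,-0.0216],"rotation":[0,0,0]},
    {"gripper":90,"linear":[0,0,-0.0216],"rotation":[0,0,0]},
    {"gripper":90,"linear":[0,0,-0.0216],"rotation":[0,0,0]},
    {"gripper":90,"linear":[0,0,-0.0216],"rotation":[0,0,0]},
    {"gripper":90,"linear":[0,0,0],"rotation":[0,0,0]},
  ],
)

```text
clock: 6.05
position: [0.571, -0.1339, 0.0273]
ee_rot: [-3.137, 0.0, 1.329]
ft_force: [0.3, 0.0, 0.8]
width: 0.0604
```

>>> step_arm(
  increments=[
    {"gripper":90,"linear":[-0.0024,-0.0097,0],"rotation":[0,0,0]},
    {"gripper":90,"linear":[-0.0024,-0.0097,0],"rotation":[0,0,0]},
    {"gripper":90,"linear":[-0.0024,-0.0097,0],"rotation":[0,0,0]},
    {"gripper":90,"linear":[-0.0024,-0.0097,0],"rotation":[0,0,0]},
    {"gripper":90,"linear":[-0.0012,-0.0049,0],"rotation":[0,0,0]},
    {"gripper":90,"linear":[-0.0012,-0.0049,0],"rotation":[0,0,0]},
    {"gripper":90,"linear":[-0.0012,-0.0049,0],"rotation":[0,0,0]},
    {"gripper":90,"linear":[-0.0012,-0.0049,0],"rotation":[0,0,0]},
    {"gripper":90,"linear":[0,0,0],"rotation":[0,0,0]},
  ],
)

```text
clock: 6.8
position: [0.5584, -0.195, 0.0309]
ee_rot: [3.141, -0.0, 1.327]
ft_force: [-0.2, 0.5, 0.2]
width: 0.0601
```

>>> step_arm(
  increments=[
    {"gripper":90,"linear":[-0.0012,-0.0049,0],"rotation":[0,0,0]},
    {"gripper":90,"linear":[-0.0012,-0.0049,0],"rotation":[0,0,0]},
    {"gripper":90,"linear":[-0.0012,-0.0049,0],"rotation":[0,0,0]},
    {"gripper":90,"linear":[-0.0012,-0.0049,0],"rotation":[0,0,0]},
    {"gripper":90,"linear":[0,0,0],"rotation":[0,0,0]},
  ],
)

```text
clock: 7.22
position: [0.5527, -0.2154, 0.0305]
ee_rot: [-3.141, 0.001, 1.326]
ft_force: [-0.2, -0.8, 0.4]
width: 0.0604
```

>>> step_arm(
  increments=[
    {"gripper":90,"linear":[-0.0005,-0.002,0],"rotation":[0,0,0]},
    {"gripper":90,"linear":[-0.0005,-0.002,0],"rotation":[0,0,0]},
    {"gripper":90,"linear":[0,0,0],"rotation":[0,0,0]},
  ],
)

```text
clock: 7.47
position: [0.5518, -0.2184, 0.0305]
ee_rot: [-3.141, 0.0, 1.327]
ft_force: [0.0, 0.6, 1.0]
width: 0.0606
```

>>> step_arm(
  increments=[
    {"gripper":90,"linear":[-0.0005,-0.002,0],"rotation":[0,0,0]},
    {"gripper":90,"linear":[0,0,0],"rotation":[0,0,0]},
  ],
)

```text
clock: 7.63
position: [0.5514, -0.2203, 0.0305]
ee_rot: [-3.141, 0.0, 1.327]
ft_force: [-0.2, 1.1, 0.0]
width: 0.0607
```

Tray x is about -33 mm and there is no stop yet. I continue in 2 mm steps.

>>> step_arm(
  increments=[
    {"gripper":90,"linear":[-0.0005,-0.002,0],"rotation":[0,0,0]},
    {"gripper":90,"linear":[0,0,0],"rotation":[0,0,0]},
  ],
)

```text
clock: 7.8
position: [0.551, -0.221, 0.0305]
ee_rot: [-3.141, -0.001, 1.328]
ft_force: [0.3, 3.8, 0.3]
width: 0.0605
```

>>> step_arm(
  increments=[
    {"gripper":90,"linear":[-0.0005,-0.002,0],"rotation":[0,0,0]},
    {"gripper":90,"linear":[0,0,0],"rotation":[0,0,0]},
  ],
)

```text
clock: 7.97
position: [0.5507, -0.221, 0.0305]
ee_rot: [-3.141, -0.003, 1.33]
ft_force: [-0.3, 10.4, 1.5]
width: 0.0601
```

```bash
python3 - <<'E'
from h import *
import cv2
im=robot.grab_frame("side"); print(robot.read_state()["ft_force"])
cv2.imwrite("pics/home.png",cv2.resize(im[280:430,240:420],None,fx=4,fy=4,interpolation=cv2.INTER_CUBIC))
E
```

```text
[-0.12548791  9.48956548  2.17523219]
```

View pics/home.png

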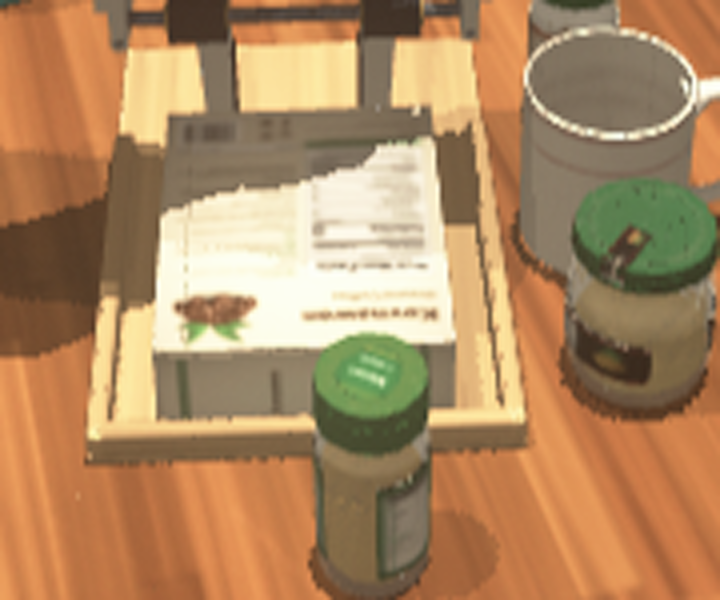

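The arm stopped firmly at 10 N where geometry predicts it, and the picture shows the carton flush along the end rim. I back off along the tray and rise.

>>> step_arm(
  increments=[
    {"gripper":90,"linear":[0.0024,0.0097,0],"rotation":[0,0,0]},
    {"gripper":90,"linear":[0.0048,0.0194,0],"rotation":[0,0,0]},
    {"gripper":90,"linear":[0.0072,0.029,0],"rotation":[0,0,0]},
    {"gripper":90,"linear":[0.0024,0.0097,0.01],"rotation":[0,0,0]},
    {"gripper":90,"linear":[0,0,0.03],"rotation":[0,0,0]},
    {"gripper":90,"linear":[0,0,0.03],"rotation":[0,0,0]},
    {"gripper":90,"linear":[0,0,0.03],"rotation":[0,0,0]},
    {"gripper":90,"linear":[0,0,0.03],"rotation":[0,0,0]},
    {"gripper":90,"linear":[0,0,0.03],"rotation":[0,0,0]},
    {"gripper":90,"linear":[0,0,0],"rotation":[0,0,0]},
    {"gripper":90,"linear":[0,0,0],"rotation":[0,0,0]},
  ],
)

```text
clock: 8.93
position: [0.5682, -0.1569, 0.1927]
ee_rot: [3.138, 0.001, 1.327]
ft_force: [-1.0, 0.3, -0.6]
width: 0.0601
```

```bash
python3 - <<'E'
from h import *
import cv2
im=robot.grab_frame("side"); print(robot.read_state()["position"],robot.read_state()["ft_force"])
cv2.imwrite("pics/end.png",cv2.resize(im[270:430,240:440],None,fx=4,fy=3.7,interpolation=cv2.INTER_CUBIC))
E
```

```text
[ 0.56733841 -0.15668053  0.19117667] [-0.2861385   0.78983494  0.32347675]
```

View pics/end.png

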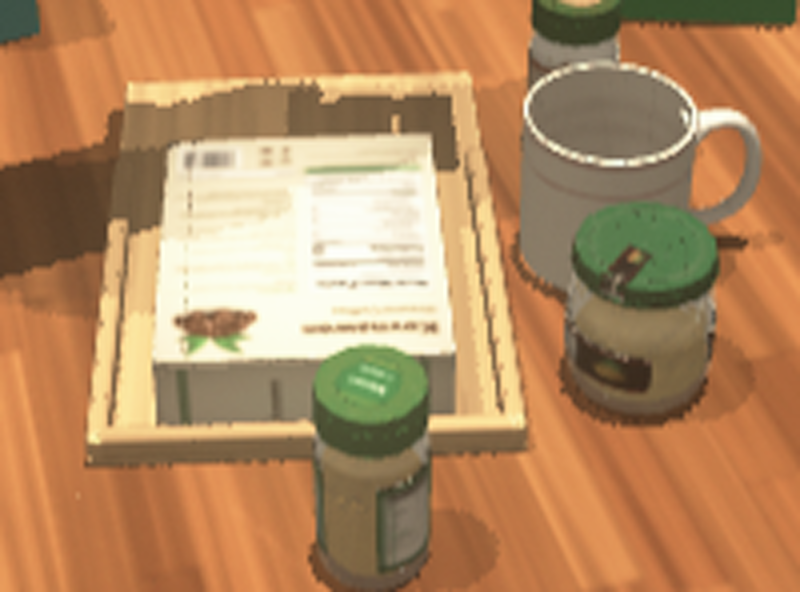

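The carton lies flat and flush against the end rim, the arm is clear of everything, and the jars and mug stand where they were. I hand the job in.

```bash
python3 -c "
from workcell import robot
print(robot.finish_job())"
```

```text
the job is handed in; nothing more can be done
None
```

The carton of coffee filters lies flat on the tray between the side rims, fully home against the end rim. The job was handed in at about 9 s.

- **Toppling:** I pushed it about 14 cm up on its broad side, away from the rimmed end. Its foot stayed put while it tilted, and it then fell by itself towards the rim.
- **Pushing home:** I pushed the lying carton's foot end about 31 mm. It came to a firm stop at about 10 N, within about 1 mm of where the dimensions predict.
- **Last check:** the final side picture shows the carton flush along the end rim, the arm clear of everything, and the jars and mug unmoved by eye.
- **Disagreement:** the top camera's overlay was about 1 cm off the side camera's fit. The fingertips matched the side camera within 1–2 px, so I used that one. The top camera's view of the tips was blocked, so the offset was not explained.

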